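Stack the drying cups, then hold the stand's flap at its balance point

TASK

Nest the two loose steel cups, in either order, into the steel cup on the wooden drying stand so that all three form one straight stack, each cup fully seated in the one below, and let go of them. Then grip the bar of the stand's flap, which leans open at the back, swing the flap forward to its balance point, straight upright, where it wants to fall neither way, and finish still gripping the bar and holding it there, so that I can fit the lid stay. Do not let the flap fall forward over the cups, and leave the brass dish and the loupe where they are.

Things in the scene. Friction and masses are not known exactly. Their poses are not given: they have to be found in the camera images.
- stand: fixed drying stand of pale wood. Origin on the work surface below the cup seat's centre; x towards the back panel, y along the hinge, z up. Base plate 10 mm thick, 120 mm wide, x = -48 to 87 mm; steel seat ring 43 mm across, 5 mm high; back panel 116 mm wide, 108 mm tall, at x = 74 to 82 mm, hinge along its top. Sides and front open.
- flap_axis (a point): middle of the flap's hinge axis on the back panel: 74 mm behind the seat centre, 112 mm above the work surface; axes as the stand's (the hinge runs along y).
- flap_bar (a point): middle of the flap's grip bar: level steel rod 10 mm thick, 78 mm long, parallel to the hinge, 120 mm from its axis. Two thin posts 66 mm apart join it to the board (5 mm thick, 112 mm wide), which ends 28 mm short of the bar's axis. It can be pinched between the posts from straight above, closing along the stand's x; it turns in the fingers as the flap swings.
- flap_board (a joint): flap angle a: 0 = level forward over the seat, 1.571 = upright, its balance point, 2.05 = leaning back 27 degrees on its stop (the start). 0.18 to 0.29 kg; more than a few degrees off upright it falls if let go. The bar is 0.120*cos(a) m ahead of the hinge (to the stand's -x; behind if negative) and 0.120*sin(a) m above it.
- base_cup_mid (a point): steel cup, upright, 46 mm tall, about 0.12 kg: straight collar 50 mm across, 24 mm tall (45 mm inside) on a tapered body (32 mm at the foot, 41 mm under the collar). Point on its axis 23 mm above the foot; z up. Loose in the stand's seat ring, foot 10 mm above the work surface; stays there as the lowest of the stack.
- cup_a_mid (a point): steel cup, upright, 46 mm tall, about 0.12 kg: straight collar 50 mm across, 24 mm tall (45 mm inside) on a tapered body (32 mm at the foot, 41 mm under the collar). Point on its axis 23 mm above the foot; z up. Loose on the work surface, to be stacked. Seated, its collar's underside rests on the rim below, so it sits 24 mm above the cup under it, with 2 mm play.
- cup_b_mid (a point): steel cup, upright, 46 mm tall, about 0.12 kg: straight collar 50 mm across, 24 mm tall (45 mm inside) on a tapered body (32 mm at the foot, 41 mm under the collar). Point on its axis 23 mm above the foot; z up. The other loose cup to be stacked, just like cup_a.
- brass_dish: bystander: shallow brass dish, 55 mm across, 14 mm tall; origin under its centre. Leave alone. Between it and the stand a fixed pot (x 0.41 to 0.56, y 0.15 to 0.29), 120 mm tall with its knob.
- loupe: bystander: folded loupe, 26x64x15 mm, lying flat; origin under its centre. Leave alone. Behind it stands a fixed torch manifold (x 0.43 to 0.57, y -0.27 to -0.07), 285 mm tall: carry things round in front of it (x under 0.37) or well above it.
There are look-alikes about, which are no part of the job. What is shaped like the part that bears cup_b_mid but purple or red is not meant.

How it is judged:
By the outcome, as a careful person would: the job done as asked, in the order asked, and still so for the second after the job is handed in, while the arm keeps its last pose, push and grip.
It also fails if it takes over 64 s, if anything falls off the work surface, if the arm or the gripper's body presses on something with over 40 N, if the wrist force passes 120 N, or if a joint passes its speed limit or range.

ROBOT

A 6-joint arm with a two-finger parallel gripper is mounted at the origin on a cart in front of the work surface, level with it; the furniture and walls round the work are solid. World frame = base frame: x ahead of the robot, y to its left, z up, the work surface at z = 0. Lengths are in m, angles in rad, forces in N, time in s.
With the tool pointing down it reaches from about 0.25 to 0.8 m from the base axis. Payload 8.5 kg.
Tool frame: the origin (TCP) lies between the finger pads; the fingertips stand 17 mm ahead of it and the grasp point (between the pads) lies 2 mm behind it; x points along the fingers, z is the direction in which the jaws open and shut, and the axes are right-handed (so a half turn about x gives the same grasp; the last joint's range is limited). The gripper opens to 85 mm and grips with 20 to 120 N. Pads are 22 mm wide; open, the fingers measure 114 mm over their backs; the gripper's body (76 mm by 85 mm) begins 54 mm behind the grasp point. The pads swing forward as they close: fully open they stand 13 mm farther back than shut.
Start: joints at [-1.25, 0.238, -0.013, 1.319, 0, 1.571], TCP at [0.166, -0.498, 0.248] pointing down, gripper open.
Joint ranges: [-2.66, 2.66], [-1.03, 1.9], [-1.14, 1.46], [-1.82, 2.27], [-1.45, 1.34], [-3.14, 3.14]. Speed limits (rad/s): [2.22, 2.22, 2.79, 3.14, 3.14, 3.14].

INTERFACE

Orientations are given as a unit quaternion [w, x, y, z].
In Python, from plant import env gives the robot as it stands.
- The arm moves only by the tool step_arm, never from a script. Its arguments are lists of equal length, an entry for each row: "rot": the turn, a rotation vector about the world's x, y, z in rad, a list of three; "linear": the shift along the world's x, y, z in m, a list of three; "hand": the finger opening in m, from 0 to 0.0854. A call has 1 to 12 rows; each row shifts and turns the commanded pose from where the row before left it; what a row does not reach is not made up. A row lasts 1/12 s, in which the tool goes at most 41.7 mm and 7.16 degrees, less where a joint would pass 70% of its speed; a pose out of reach is approached as far as the arm can. A call is refused whole if a number of a shift passes 0.0417 or a number of a turn 0.125, either way. A call with a gripper value outside its range is refused whole. The fingers move at their own pace and stop on an object; the grip force is fixed at half the most. Time passes only in rows, so rows that do not move let the fingers close. It gives the time, the measured TCP pose, the force and the opening at its end, in the units of the state.
- env.sense(): the state, without advancing time (a new reading comes with each control period).
- env.capture(name): name is "scene" or "top" or "wrist"; returns a dict with "frame" (420x560x3 uint8, red, green, blue), "mtx" (3x3 intrinsics, pixels), "cam_to_world" (4x4, takes a point from camera to world coordinates). Camera axes: x right, y up, looking along -z (the intrinsics and any distortion apply to the point x, -y, -z); pixel columns grow to the right and rows downward; lengths in m; the calibration is good to about 2 mm. The wrist camera is an equidistant fisheye: a pixel r from the principal point sees the ray r / f radians off the axis. A picture is of the moment at which its call begins. There is no depth.
- env.job_done(): hands the job in, once; it reports no verdict.
Trained networks look in a picture, given as the dict that the camera call returned (one of the last four; its "shot" number tells which), for a name from the list of things; names that differ only in an ending like _2 or _b are one class to them, and where a whole thing is asked for, a point or a joint stands for the part that bears it (a point fixed in the world has none). Each returns a list of dicts, best first, with "conf" (0 to 1); they miss things now and then, are a little off and sometimes report something else, mostly with a low value. They report only what shows in the picture. A call takes as long as a camera call. They do not tell look-alikes from the thing itself.
- env.masks_of(picture, target): "mask" (420x560 bool, what is visible of it) and "box" ([left, top, width, height] in pixels, round what is visible of it).
The state is a dict: "t": time; "qpos": joint angles; "dq": joint speeds; "effort": joint torques, N m; "position": TCP position; "tcp_rot": TCP orientation; "ft_force": force on the tool from outside, world axes, zero at the start; "torque": the same for the moment, N m; "gripper_width": opening from 0.0 (shut) to 1.0 (fully open).
Only numpy, scipy, OpenCV 4.12 (cv2) and the standard library are available. Lean on these libraries where they do the work, as an engineer would, in place of code of your own. Each camera call takes 0.05 s, during which the arm holds its last target. There are 200 camera calls.

## Working session

There is one attempt and no reset: what is moved stays moved. The work goes in short steps, Python scripts to look and compute and a tool call to move; the robot and the scene stay as the last step left them, time stands still between calls to the robot, and variables do not carry over. Pictures are saved under pics/ and viewed, about 8 in all and at most 12, crops included, and the job is handed in when it is done.

Besides the shell and the picture viewer there is one more tool, called after ">>>" as name(argument=value, ...), one argument or row to a line, values as JSON. step_arm: Moves the arm, as the interface text tells. Its arguments: {"type":"object","properties":{"rot":{"type":"array"},"linear":{"type":"array"},"hand":{"type":"array"}},"required":["rot","linear","hand"]}

```bash
mkdir -p pics; ls; cat > h.py <<'E'
import numpy as np, cv2
from plant import env
def ray(p,u,v,fish=False):
    K=p["mtx"];T=p["cam_to_world"];x=(u-K[0][2])/K[0][0];y=(v-K[1][2])/K[1][1]
    if fish:
        r=np.hypot(x,y);s=np.sin(r)/r if r>1e-9 else 1;d=np.array([x*s,-y*s,-np.cos(r)])
    else: d=np.array([x,-y,-1.])
    T=np.array(T);return T[:3,3],T[:3,:3]@d
def at_z(p,u,v,z,fish=False):
    o,d=ray(p,u,v,fish);return o+d*(z-o[2])/d[2]
def proj(p,X,fish=False):
    T=np.array(p["cam_to_world"]);K=np.array(p["mtx"]);c=T[:3,:3].T@(np.array(X)-T[:3,3]);q=np.array([c[0],-c[1],-c[2]])
    if fish:
        r=np.hypot(q[0],q[1]);th=np.arctan2(r,q[2]);q=np.array([q[0]/r*th,q[1]/r*th,1])
    else:q=q/q[2]
    return K[0,0]*q[0]+K[0,2],K[1,1]*q[1]+K[1,2]
def save(p,n,crop=None,s=1):
    f=p["frame"][:,:,::-1]
    if crop: l,t,w,h=crop;f=f[t:t+h,l:l+w]
    cv2.imwrite("pics/"+n,cv2.resize(f,None,fx=s,fy=s,interpolation=cv2.INTER_CUBIC))
E
python3 - <<'E'
from h import *
s=env.sense();print(s)
a=env.capture("scene");b=env.capture("top")
for n,p in(("scene",a),("top",b)):
    save(p,n+"0.png",s=1.4);print(n,np.round(p["mtx"],1).tolist(),np.round(p["cam_to_world"],3).tolist())
    for t in["cup_a_mid","base_cup_mid","stand","flap_bar","flap_board","brass_dish","loupe"]:
        try:
            for d in env.masks_of(p,t):print(t,round(d["conf"],2),d["box"])
        except Exception as e:print(t,e)
E
```

```text
pics
{'t': 0.0, 'qpos': array([-1.25001443e+00,  2.38794149e-01, -1.42385251e-02,  1.31921016e+00,
        4.41318439e-06,  1.57078481e+00]), 'dq': array([-9.61466643e-04, -2.57332597e-03, -1.83115111e-03,  5.81218106e-04,
       -4.46519336e-04, -5.35242219e-05]), 'effort': array([-2.30985170e-03, -5.38779759e+01,  3.46440446e+01,  1.82895816e-02,
        1.38431606e-04,  8.16400984e-06]), 'position': array([ 0.16541617, -0.49785144,  0.24767672]), 'tcp_rot': array([ 0.57302294,  0.41402748,  0.57385059, -0.41342648]), 'ft_force': array([-0.74481973,  0.14955958,  1.01912033]), 'torque': array([-0.03909063, -0.03139387,  0.03152493]), 'gripper_width': 1.0007877258308175}
scene [[494.0, 0.0, 279.2], [0.0, 494.0, 204.9], [0.0, 0.0, 1.0]] [[1.0, 0.001, -0.003, 0.482], [-0.003, 0.667, -0.745, -1.018], [0.002, 0.745, 0.667, 0.995], [0.0, 0.0, 0.0, 1.0]]
cup_a_mid 0.49 [251.0, 223.3, 10.9, 20.9]
cup_a_mid 0.35 [252.5, 72.4, 28.6, 40.2]
base_cup_mid 0.61 [258.6, 135.3, 11.8, 12.6]
base_cup_mid 0.35 [232.1, 269.2, 7.9, 17.4]
flap_bar 0.58 [244.3, 73.2, 35.7, 38.4]
flap_board 0.68 [243.7, 75.4, 33.4, 41.0]
brass_dish 0.67 [220.5, 292.1, 22.5, 22.7]
brass_dish 0.57 [237.3, 191.0, 19.2, 13.1]
loupe 0.55 [235.2, 271.6, 5.4, 13.4]
top [[403.6, 0.0, 279.0], [0.0, 403.6, 213.1], [0.0, 0.0, 1.0]] [[-0.121, 0.971, -0.206, 0.198], [-0.993, -0.119, 0.022, 0.016], [-0.003, 0.207, 0.978, 1.368], [0.0, 0.0, 0.0, 1.0]]
cup_a_mid 0.72 [290.6, 220.0, 13.4, 17.1]
base_cup_mid 0.49 [158.0, 228.3, 16.8, 17.7]
stand 0.67 [290.8, 221.2, 13.4, 17.1]
stand 0.61 [107.9, 223.8, 82.4, 38.3]
flap_bar 0.92 [106.3, 220.0, 36.7, 37.7]
flap_board 0.96 [104.2, 217.5, 38.5, 39.4]
brass_dish 0.74 [239.4, 241.3, 13.9, 10.2]
loupe 0.51 [321.7, 232.6, 19.8, 8.3]
```

View pics/scene0.png

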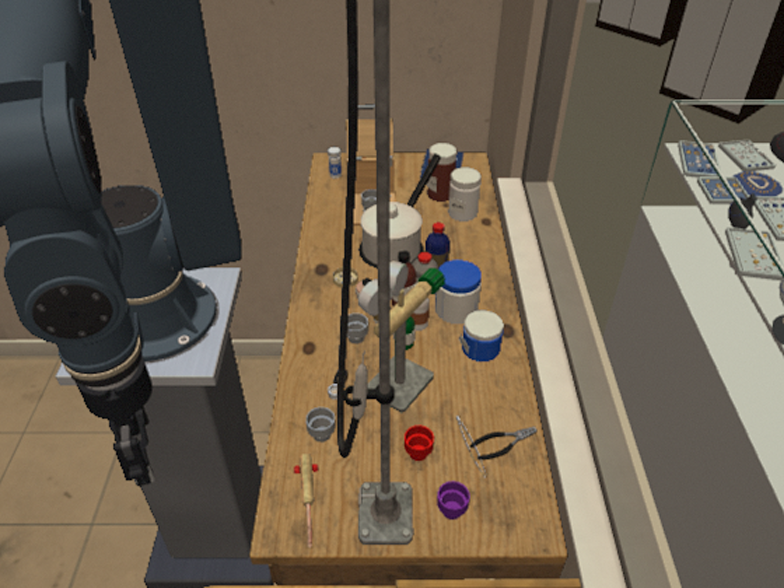

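View pics/top0.png

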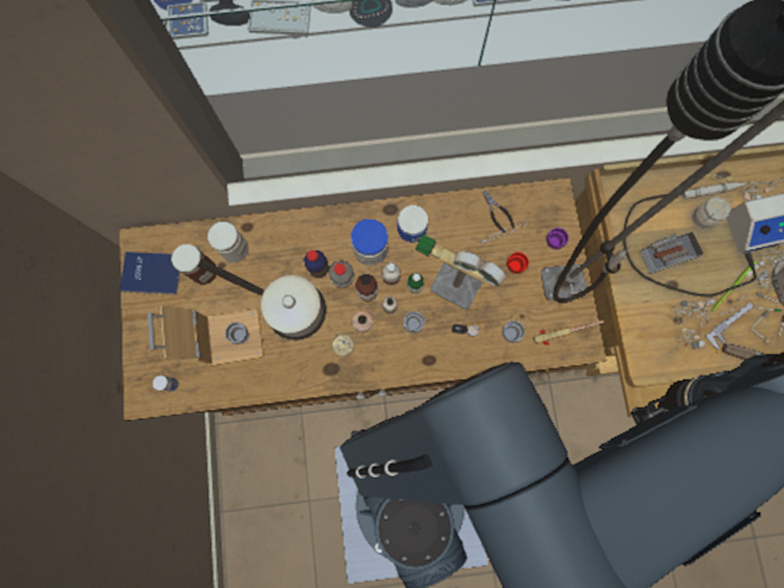

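The scene image shows steel cups at (357,328) and (320,424), with the base cup at (370,200) on the stand. Red (419,443) and purple (453,500) are look-alikes. In the top image the steel cups are at (414,322) and (513,331), the base cup at (237,333), and red (517,262) and purple (557,238) are excluded. Next I'll compute positions and confirm them in a crop.

```bash
python3 - <<'E'
from h import *
b=env.capture("top");a=env.capture("scene")
for n,u,v,z in(("c1",414,322,.046),("c2",513,331,.046),("base",237,333,.056),("red",517,262,.046),("standfrontR",261,358,.01),("standfrontL",261,311,.01),("loupe",466,329,.01),("dish",343,345,.012)):
    print(n,np.round(at_z(b,u/1.4,v/1.4,z),3))
for n,u,v,z in(("c1",357,322,.046),("c2",320,416,.046),("base",370,196,.056)):
    print(n,np.round(at_z(a,u/1.4,v/1.4,z),3))
for t in["cup_a_mid"]:
  for p in (a,b):
    for d in env.masks_of(p,t):print(round(d["conf"],2),d["box"])
f=b["frame"][:,:,::-1]
cv2.imwrite("pics/crop1.png",np.vstack([cv2.resize(f[215:260,90:240],(780,234),interpolation=2),cv2.resize(f[180:260,270:420],None,fx=4.5,fy=4.5,interpolation=2)[:, :675] if 0 else cv2.resize(f[180:250,270:420],(780,364),interpolation=2)]))
from scipy.spatial.transform import Rotation as R
q=env.sense()["tcp_rot"];print(np.round(R.from_quat(np.roll(q,-1)).as_matrix(),3))
E
```

```text
c1 [ 0.413 -0.062  0.046]
c2 [ 0.363 -0.291  0.046]
base [0.435 0.354 0.056]
red [ 0.528 -0.329  0.046]
standfrontR [0.376 0.312 0.01 ]
standfrontL [0.491 0.304 0.01 ]
loupe [ 0.386 -0.187  0.01 ]
dish [0.383 0.113 0.012]
c1 [ 0.42  -0.061  0.046]
c2 [ 0.365 -0.288  0.046]
base [0.437 0.355 0.056]
0.71 [290.8, 222.0, 15.4, 15.0]
[[-0.     0.949  0.315]
 [ 0.     0.315 -0.949]
 [-1.    -0.    -0.   ]]
```

View pics/crop1.png

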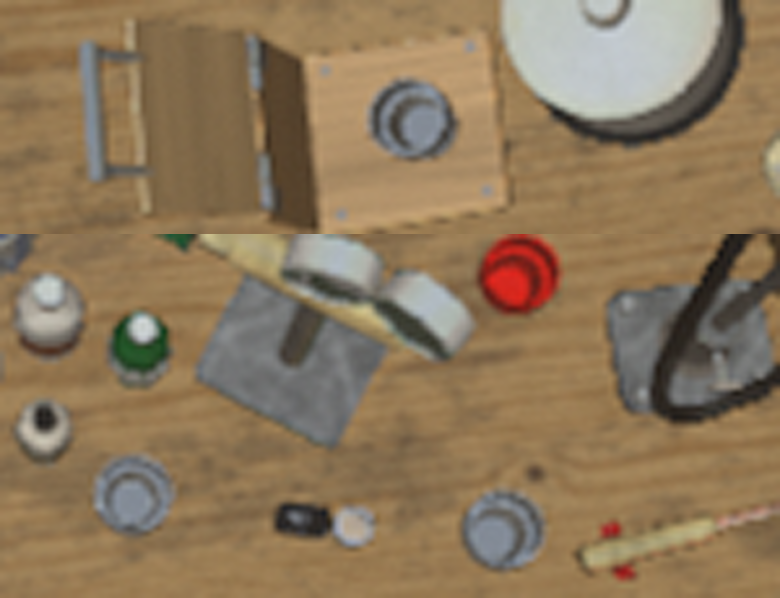

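The crop confirms two grey steel loose cups at top native (295.7,230) and (366.4,236.4). The base cup is in the ring and the bar is at the far left. The red cup is a look-alike and is excluded. Next I'll check obstacle clearance around cup 1.

```bash
python3 - <<'E'
from h import *
b=env.capture("top");a=env.capture("scene")
g=lambda x,y:(x/5.2+270,(y-234)/5.2+180)
for n,x,y,z in(("plate near",335,447,.008),("plate left",195,375,.008),("plate right",385,345,.008),("blackcap",42,405,.06),("green",140,330,.07),("white",48,290,.08),("cup1",133,494,.046),("cup2",503,530,.046)):
    print(n,np.round(at_z(b,*g(x,y),z),3))
def tri(pb,pa):
    o1,d1=ray(b,*pb);o2,d2=ray(a,*pa);s=np.linalg.lstsq(np.c_[d1,-d2],o2-o1,rcond=None)[0]
    x=o1+d1*s[0];y=o2+d2*s[1];return np.round((x+y)/2,3),round(np.linalg.norm(x-y),3)
t=lambda u,v:(u/1.4,v/1.4)
print("green tip",tri(t(425,245),t(435,280)))
print("head1",tri(t(464,259),t(400,277)))
print("head2",tri(t(491,271),t(374,298)))
print("head2end",tri(g(445,350),t(372,300)))
h=lambda x,y:(x/5.2+90,y/5.2+215)
print("bar ends",at_z(b,*h(86,48),.218),at_z(b,*h(97,176),.218), "basecup",at_z(b,*h(412,119),.056))
print("bar scene", tri(h(91,110),t(367,105)))
E
```

```text
plate near [ 0.434 -0.2    0.008]
plate left [ 0.493 -0.115  0.008]
plate right [ 0.498 -0.243  0.008]
blackcap [ 0.474 -0.011  0.06 ]
green [ 0.513 -0.078  0.07 ]
white [ 0.544 -0.023  0.08 ]
cup1 [ 0.413 -0.062  0.046]
cup2 [ 0.361 -0.292  0.046]
green tip (array([ 0.56 , -0.099,  0.186]), np.float64(0.008))
head1 (array([ 0.498, -0.168,  0.254]), np.float64(0.005))
head2 (array([ 0.461, -0.219,  0.256]), np.float64(0.005))
head2end (array([ 0.446, -0.227,  0.255]), np.float64(0.019))
bar ends [0.46789744 0.49008292 0.218     ] [0.39533174 0.48641667 0.218     ] basecup [0.4352846  0.35389418 0.056     ]
bar scene (array([0.431, 0.486, 0.225]), np.float64(0.0))
```

>>> step_arm(
  rot=[
    [0, 0, 0.125],
    [0, 0, 0.125],
    [0, 0, 0.125],
    [0, 0, 0.125],
    [0, 0, 0.125],
    [0, 0, 0.125],
    [0, 0, 0.125],
    [0, 0, 0.125],
    [0, 0, 0.125],
    [0, 0, 0.125],
    [0, 0, 0],
    [0, 0, 0],
  ],
  linear=[
    [0.0197, 0.0207, -0.007],
    [0.0197, 0.0207, -0.007],
    [0.0197, 0.0207, -0.007],
    [0.0197, 0.0207, -0.007],
    [0.0197, 0.0207, -0.007],
    [0.0197, 0.0207, -0.007],
    [0.0197, 0.0207, -0.007],
    [0.0197, 0.0207, -0.007],
    [0.0197, 0.0207, -0.007],
    [0.0197, 0.0207, -0.007],
    [0, 0, 0],
    [0, 0, 0],
  ],
  hand=[0.0854, 0.0854, 0.0854, 0.0854, 0.0854, 0.0854, 0.0854, 0.0854, 0.0854, 0.0854, 0.0854, 0.0854],
)

```text
t: 2.1
position: [0.3631, -0.2901, 0.178]
tcp_rot: [0.707, -0.001, 0.707, 0.001]
ft_force: [0.2, -0.3, 0.0]
gripper_width: 0.996
```

```bash
cat >> h.py <<'E'
from scipy.spatial.transform import Rotation as R
def st():
    s=env.sense();M=R.from_quat(np.roll(s["tcp_rot"],-1)).as_matrix()
    print("t",round(s["t"],2),"pos",np.round(s["position"],4),"x",np.round(M[:,0],3),"z",np.round(M[:,2],3),"F",np.round(s["ft_force"],1),"w",round(s["gripper_width"],3),"q",np.round(s["qpos"],2))
def rim(p,X,r,fish=True):
    return np.array([proj(p,[X[0]+r*np.cos(t),X[1]+r*np.sin(t),X[2]],fish) for t in np.linspace(0,6.283,33)])
E
python3 - <<'E'
from h import *
st();p=env.capture("wrist")
print(np.round(p["mtx"],1).tolist(),np.round(p["cam_to_world"],3).tolist())
for d in env.masks_of(p,"cup_a_mid"):print(round(d["conf"],2),d["box"])
print(proj(p,[.362,-.291,.046],True))
q=dict(p);q["frame"]=p["frame"].copy()
cv2.polylines(q["frame"],[np.int32(rim(p,[.362,-.291,.046],.025))],True,(255,255,0),1)
save(q,"w1.png",s=1.4)
E
```

```text
t 2.1 pos [ 0.3631 -0.2901  0.178 ] x [-0.001  0.    -1.   ] z [ 1.     0.002 -0.001] F [ 0.2 -0.3  0. ] w 0.996 q [-0.67  0.17 -0.28  1.11 -0.    0.89]
[[325.2, 0.0, 280.8], [0.0, 325.2, 205.9], [0.0, 0.0, 1.0]] [[1.0, -0.004, -0.0, 0.362], [0.004, 0.961, 0.278, -0.219], [-0.001, -0.278, 0.961, 0.303], [0.0, 0.0, 0.0, 1.0]]
(np.float64(280.2953738095447), np.float64(203.40863743587883))
```

View pics/w1.png

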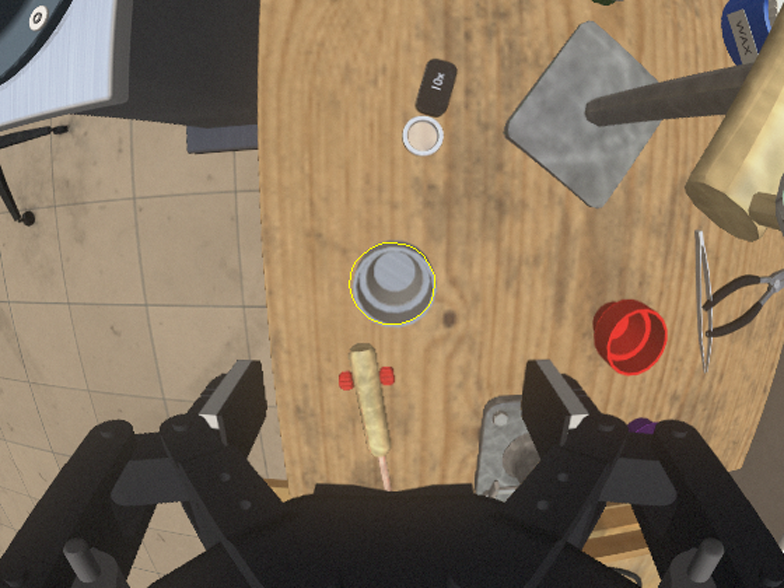

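The overlay at the predicted position (392,283) matches the steel cup's rim, so I'm descending and gripping.

>>> step_arm(
  rot=[
    [0, 0, 0],
    [0, 0, 0],
    [0, 0, 0],
    [0, 0, 0],
    [0, 0, 0],
    [0, 0, 0],
    [0, 0, 0],
    [0, 0, 0],
    [0, 0, 0],
    [0, 0, 0],
    [0, 0, 0],
  ],
  linear=[
    [-0.001, -0.001, -0.03],
    [0, 0, -0.03],
    [0, 0, -0.03],
    [0, 0, -0.03],
    [0, 0, -0.02],
    [0, 0, 0],
    [0, 0, 0],
    [0, 0, 0],
    [0, 0, 0],
    [0, 0, 0],
    [0, 0, 0],
  ],
  hand=[0.0854, 0.0854, 0.0854, 0.0854, 0.0854, 0.0854, 0.04, 0.04, 0.04, 0.04, 0.04],
)

```text
t: 3.12
position: [0.3624, -0.2933, 0.0405]
tcp_rot: [0.708, -0.001, 0.706, -0.001]
ft_force: [-2.3, -0.0, 10.7]
gripper_width: 0.569
```

>>> step_arm(
  rot=[
    [0, 0, 0],
    [0, 0, 0],
    [0, 0, 0],
    [0, 0, 0],
    [0, 0, 0],
    [0, 0, 0],
    [0, 0, 0],
    [0, 0, 0],
    [0, 0, 0],
  ],
  linear=[
    [0, 0, 0],
    [0, 0, 0],
    [0, 0, 0],
    [0, 0, 0.02],
    [0, 0, 0.03],
    [0, 0, 0.035],
    [0, 0, 0.035],
    [0, 0, 0.02],
    [0, 0, 0],
  ],
  hand=[0.04, 0.04, 0.04, 0.04, 0.04, 0.04, 0.04, 0.04, 0.04],
)

```text
t: 3.87
position: [0.3635, -0.2939, 0.184]
tcp_rot: [0.71, -0.002, 0.705, -0.002]
ft_force: [1.3, -1.4, -1.1]
gripper_width: 0.57
```

```bash
python3 - <<'E'
from h import *
st();p=env.capture("wrist");save(p,"w2.png",crop=(140,120,280,200),s=2)
E
```

```text
t 3.87 pos [ 0.3635 -0.2939  0.184 ] x [ 0.007 -0.006 -1.   ] z [ 1.    -0.     0.007] F [ 1.3 -1.4 -1.1] w 0.57 q [-0.68  0.17 -0.28  1.12 -0.    0.89]
```

View pics/w2.png

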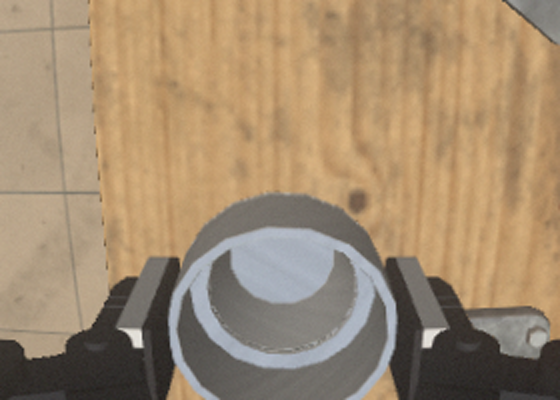

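The cup is held squarely: in the crop the rim ellipse spans columns 171–396 between the pads. Now carrying it to the stand.

>>> step_arm(
  rot=[
    [0, 0, 0],
    [0, 0, 0.125],
    [0, 0, 0.125],
    [0, 0, 0.125],
    [0, 0, 0.125],
    [0, 0, 0.125],
    [0, 0, 0.125],
    [0, 0, 0.125],
    [0, 0, 0.125],
    [0, 0, 0.125],
    [0, 0, 0.125],
    [0, 0, 0.125],
  ],
  linear=[
    [-0.006, 0.02, 0.006],
    [-0.006, 0.035, 0.006],
    [-0.006, 0.036, 0.006],
    [0, 0.036, 0],
    [0, 0.036, 0],
    [0, 0.036, 0],
    [0, 0.036, 0],
    [0, 0.036, 0],
    [0, 0.036, 0],
    [0, 0.036, 0],
    [0, 0.036, 0],
    [0, 0.036, 0],
  ],
  hand=[0.04, 0.04, 0.04, 0.04, 0.04, 0.04, 0.04, 0.04, 0.04, 0.04, 0.04, 0.04],
)

```text
t: 4.92
position: [0.3425, 0.1244, 0.1958]
tcp_rot: [0.545, -0.45, 0.545, 0.45]
ft_force: [0.6, -0.1, -1.4]
gripper_width: 0.571
```

>>> step_arm(
  rot=[
    [0, 0, 0.125],
    [0, 0, 0.07],
    [0, 0, 0],
    [0, 0, 0],
    [0, 0, 0],
    [0, 0, 0],
    [0, 0, 0],
  ],
  linear=[
    [0.007, 0.035, 0],
    [0.007, 0.035, 0],
    [0.007, 0.035, 0],
    [0.007, 0.035, 0],
    [0.007, 0, 0],
    [0, 0, 0],
    [0, 0, 0],
  ],
  hand=[0.04, 0.04, 0.04, 0.04, 0.04, 0.04, 0.04],
)

```text
t: 5.5
position: [0.3778, 0.2623, 0.1953]
tcp_rot: [0.499, -0.5, 0.501, 0.5]
ft_force: [0.2, -0.9, -1.6]
gripper_width: 0.569
```

```bash
python3 - <<'E'
from h import *
st();p=env.capture("wrist")
for t in ["base_cup_mid","flap_bar"]:
  for d in env.masks_of(p,t):print(t,round(d["conf"],2),d["box"])
s=env.sense()["position"]
q=dict(p);q["frame"]=p["frame"].copy()
cv2.polylines(q["frame"],[np.int32(rim(p,[.4353,.354,.056],.025))],True,(255,255,0),1)
cv2.polylines(q["frame"],[np.int32(rim(p,[s[0],s[1],s[2]+.0055],.025))],True,(0,255,0),1)
print(proj(p,[.4353,.354,.056],True))
save(q,"w3.png",s=1.4)
E
```

```text
t 5.5 pos [0.3778 0.2623 0.1953] x [-0.002 -0.002 -1.   ] z [ 0.     1.    -0.002] F [ 0.2 -0.9 -1.6] w 0.569 q [ 0.61  0.15 -0.26  1.16 -0.    0.61]
base_cup_mid 0.59 [354.2, 232.9, 55.2, 52.6]
flap_bar 0.68 [356.2, 233.4, 50.9, 50.0]
flap_bar 0.59 [470.4, 222.1, 89.6, 155.7]
(np.float64(379.0651587295017), np.float64(260.7263443868339))
```

View pics/w3.png

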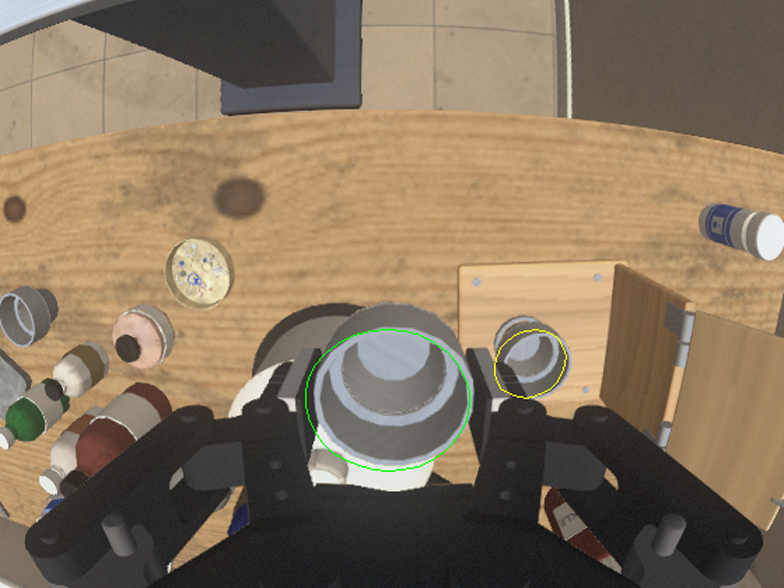

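The held cup's rim lies close to the green prediction at (389,399). The base cup's rim looks about 4 px right of the yellow one, at (535,366). I'll refine numerically.

```bash
cat >> h.py <<'E'
def fitrim(p,X0,rng=.006,zs=(0,),r=(.0225,.025),fish=True):
    from scipy.ndimage import map_coordinates as mc
    L=cv2.GaussianBlur(cv2.cvtColor(p["frame"],cv2.COLOR_RGB2LAB).astype(np.float32),(0,0),.8)
    G=sum(np.hypot(cv2.Sobel(L[:,:,i],5,1,0),cv2.Sobel(L[:,:,i],5,0,1)) for i in range(3));G=np.minimum(G,np.percentile(G,97))
    out=[]
    for dz in zs:
      for dx in np.arange(-rng,rng+1e-6,.001):
        for dy in np.arange(-rng,rng+1e-6,.001):
          X=np.array(X0)+[dx,dy,dz];s=0
          for rr in r:
            uv=rim(p,X,rr,fish);s+=mc(G,[uv[:,1],uv[:,0]],order=1).mean()
          out.append((s,*X))
    out.sort(reverse=True);return np.round(out[:6],4)
E
python3 - <<'E'
from h import *
p=env.capture("wrist");s=env.sense()["position"]
print(fitrim(p,[.4365,.356,.056]));print(fitrim(p,[s[0],s[1],s[2]+.002],.005,(-.004,-.002,0,.002,.004)));print(s)
t=env.capture("top")
print(fitrim(t,[.4365,.356,.056],fish=False))
print(fitrim(t,[.416,-.062,.046],fish=False))
E
```

```text
[[3.070193e+02 4.365000e-01 3.580000e-01 5.600000e-02]
 [2.983851e+02 4.375000e-01 3.580000e-01 5.600000e-02]
 [2.966553e+02 4.365000e-01 3.570000e-01 5.600000e-02]
 [2.925361e+02 4.375000e-01 3.570000e-01 5.600000e-02]
 [2.860853e+02 4.365000e-01 3.590000e-01 5.600000e-02]
 [2.842474e+02 4.375000e-01 3.590000e-01 5.600000e-02]]
[[3.195172e+02 3.792000e-01 2.627000e-01 1.983000e-01]
 [3.018505e+02 3.772000e-01 2.627000e-01 2.003000e-01]
 [2.992270e+02 3.782000e-01 2.627000e-01 2.003000e-01]
 [2.754676e+02 3.782000e-01 2.627000e-01 1.983000e-01]
 [2.596572e+02 3.802000e-01 2.627000e-01 1.963000e-01]
 [2.426025e+02 3.812000e-01 2.637000e-01 1.943000e-01]]
[0.37815388 0.26171013 0.19626261]
[[32.4865  0.4415  0.35    0.056 ]
 [32.3602  0.4425  0.35    0.056 ]
 [32.2561  0.4405  0.35    0.056 ]
 [32.0964  0.4415  0.351   0.056 ]
 [32.0167  0.4425  0.351   0.056 ]
 [31.8824  0.4395  0.35    0.056 ]]
[[ 2.233717e+02  4.150000e-01 -6.100000e-02  4.600000e-02]
 [ 2.227626e+02  4.150000e-01 -6.000000e-02  4.600000e-02]
 [ 2.221658e+02  4.160000e-01 -6.100000e-02  4.600000e-02]
 [ 2.214276e+02  4.160000e-01 -6.000000e-02  4.600000e-02]
 [ 2.210528e+02  4.150000e-01 -6.200000e-02  4.600000e-02]
 [ 2.198678e+02  4.160000e-01 -6.200000e-02  4.600000e-02]]
```

>>> step_arm(
  rot=[
    [0, 0, 0],
    [0, 0, 0],
    [0, 0, 0],
    [0, 0, 0],
    [0, 0, 0],
    [0, 0, 0],
    [0, 0, 0],
    [0, 0, 0],
    [0, 0, 0],
  ],
  linear=[
    [0.0145, 0.0238, 0],
    [0.0145, 0.0238, 0],
    [0.0145, 0.0238, 0],
    [0.0145, 0.0238, 0],
    [0, 0, 0],
    [0, 0, -0.03],
    [0, 0, -0.03],
    [0, 0, 0],
    [0, 0, 0],
  ],
  hand=[0.04, 0.04, 0.04, 0.04, 0.04, 0.04, 0.04, 0.04, 0.04],
)

```text
t: 6.5
position: [0.4356, 0.3567, 0.1357]
tcp_rot: [0.499, -0.5, 0.502, 0.5]
ft_force: [0.6, 1.1, -0.7]
gripper_width: 0.568
```

```bash
python3 - <<'E'
from h import *
st();p=env.capture("wrist");s=env.sense()["position"]
print(fitrim(p,[s[0],s[1],s[2]+.003],.004,(-.002,0,.002))[:3]-[0,*s])
print(fitrim(p,[.4368,.3578,.056],.004)[:2])
E
```

```text
t 6.5 pos [0.4356 0.3567 0.1357] x [-0.003 -0.002 -1.   ] z [ 0.002  1.    -0.002] F [ 0.6  1.1 -0.7] w 0.568 q [ 0.69  0.36 -0.13  1.08 -0.    0.69]
[[ 3.30022500e+02 -3.50199605e-05  2.71491112e-05  1.04629486e-03]
 [ 2.89630600e+02 -2.03501996e-03  2.71491112e-05  3.04629486e-03]
 [ 2.89387800e+02 -1.03501996e-03  2.71491112e-05  3.04629486e-03]]
[[1.873294e+02 4.348000e-01 3.588000e-01 5.600000e-02]
 [1.849381e+02 4.378000e-01 3.588000e-01 5.600000e-02]]
```

>>> step_arm(
  rot=[
    [0, 0, 0],
    [0, 0, 0],
    [0, 0, 0],
    [0, 0, 0],
    [0, 0, 0],
    [0, 0, 0],
    [0, 0, 0],
  ],
  linear=[
    [0.001, 0.0007, -0.015],
    [0, 0, -0.015],
    [0, 0, -0.012],
    [0, 0, -0.006],
    [0, 0, -0.004],
    [0, 0, 0],
    [0, 0, 0],
  ],
  hand=[0.04, 0.04, 0.04, 0.04, 0.04, 0.04, 0.04],
)

```text
t: 7.13
position: [0.438, 0.359, 0.0854]
tcp_rot: [0.501, -0.5, 0.5, 0.5]
ft_force: [-0.1, 0.3, -1.4]
gripper_width: 0.567
```

>>> step_arm(
  rot=[
    [0, 0, 0],
    [0, 0, 0],
    [0, 0, 0],
    [0, 0, 0],
  ],
  linear=[
    [0, 0, -0.003],
    [0, 0, -0.003],
    [0, 0, 0],
    [0, 0, 0],
  ],
  hand=[0.04, 0.04, 0.04, 0.04],
)

```text
t: 7.47
position: [0.4375, 0.3587, 0.0782]
tcp_rot: [0.5, -0.5, 0.5, 0.5]
ft_force: [0.1, 0.3, -1.3]
gripper_width: 0.567
```

>>> step_arm(
  rot=[
    [0, 0, 0],
    [0, 0, 0],
    [0, 0, 0],
  ],
  linear=[
    [0, 0, -0.002],
    [0, 0, -0.001],
    [0, 0, 0],
  ],
  hand=[0.04, 0.04, 0.04],
)

```text
t: 7.72
position: [0.4374, 0.3586, 0.075]
tcp_rot: [0.5, -0.5, 0.5, 0.5]
ft_force: [0.2, 0.2, -1.1]
gripper_width: 0.567
```

```bash
python3 - <<'E'
from h import *
st();p=env.capture("wrist")
save(p,"w4.png",crop=(120,180,280,190),s=2.5)
E
```

```text
t 7.72 pos [0.4374 0.3586 0.075 ] x [-0. -0. -1.] z [ 0.001  1.    -0.   ] F [ 0.2  0.2 -1.1] w 0.567 q [ 0.69  0.42 -0.22  0.94 -0.    0.69]
```

View pics/w4.png

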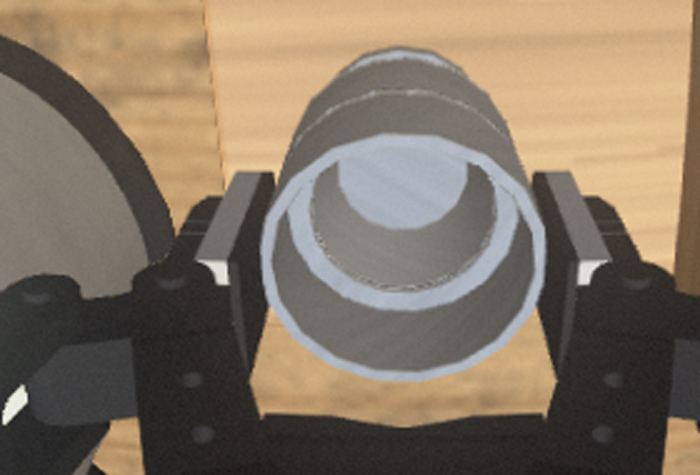

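The collar is sitting right above the base rim (seam at row ~92 of the crop), and inserted. A touch more, then release.

>>> step_arm(
  rot=[
    [0, 0, 0],
    [0, 0, 0],
    [0, 0, 0],
    [0, 0, 0],
  ],
  linear=[
    [0, 0, -0.001],
    [0, 0, -0.001],
    [0, 0, -0.001],
    [0, 0, 0],
  ],
  hand=[0.04, 0.04, 0.04, 0.04],
)

```text
t: 8.1
position: [0.438, 0.359, 0.0744]
tcp_rot: [0.501, -0.5, 0.499, 0.5]
ft_force: [-4.1, -3.0, 20.3]
gripper_width: 0.563
```

>>> step_arm(
  rot=[
    [0, 0, 0],
    [0, 0, 0],
    [0, 0, 0],
    [0, 0, 0],
    [0, 0, 0],
    [0, 0, 0],
    [0, 0, 0],
    [0, 0, 0],
    [0, 0, 0],
    [0, 0, 0],
  ],
  linear=[
    [0, 0, 0.002],
    [0, 0, 0],
    [0, 0, 0],
    [0, 0, 0],
    [0, 0, 0.01],
    [0, 0, 0.03],
    [0, 0, 0.04],
    [0, 0, 0.04],
    [0, 0, 0],
    [0, 0, 0],
  ],
  hand=[0.066, 0.066, 0.066, 0.066, 0.066, 0.066, 0.066, 0.066, 0.066, 0.066],
)

```text
t: 8.93
position: [0.4387, 0.3596, 0.1974]
tcp_rot: [0.502, -0.5, 0.498, 0.5]
ft_force: [0.2, -0.4, -1.2]
gripper_width: 0.774
```

```bash
python3 - <<'E'
from h import *
st();p=env.capture("wrist")
print(fitrim(p,[.438,.359,.08],.006,(-.004,-.002,0,.002,.004,.006,.008)))
E
```

```text
t 8.93 pos [0.4387 0.3596 0.1974] x [ 0.004  0.003 -1.   ] z [0.001 1.    0.003] F [ 0.2 -0.4 -1.2] w 0.774 q [ 0.69  0.33 -0.02  1.22 -0.    0.69]
[[2.936820e+02 4.380000e-01 3.600000e-01 7.600000e-02]
 [2.859170e+02 4.340000e-01 3.600000e-01 8.600000e-02]
 [2.859039e+02 4.380000e-01 3.590000e-01 7.600000e-02]
 [2.834325e+02 4.340000e-01 3.590000e-01 8.600000e-02]
 [2.807310e+02 4.380000e-01 3.600000e-01 7.800000e-02]
 [2.805637e+02 4.330000e-01 3.600000e-01 8.800000e-02]]
```

>>> step_arm(
  rot=[
    [0, 0, 0],
    [0, 0, 0],
    [0, 0, 0],
    [0, 0, 0],
    [0, 0, 0],
    [0, 0, 0],
    [0, 0, 0],
    [0, 0, 0],
    [0, 0, 0],
    [0, 0, 0],
    [0, 0, 0],
    [0, 0, 0],
  ],
  linear=[
    [-0.002, -0.02, 0],
    [-0.002, -0.035, 0],
    [-0.002, -0.035, 0],
    [-0.002, -0.036, 0],
    [-0.002, -0.037, 0],
    [-0.002, -0.037, 0],
    [-0.002, -0.037, 0],
    [-0.002, -0.037, 0],
    [-0.002, -0.037, 0],
    [-0.002, -0.037, 0],
    [-0.002, -0.037, 0],
    [-0.002, -0.036, 0],
  ],
  hand=[0.066, 0.066, 0.066, 0.066, 0.066, 0.0854, 0.0854, 0.0854, 0.0854, 0.0854, 0.0854, 0.0854],
)

```text
t: 9.98
position: [0.4121, -0.0639, 0.1932]
tcp_rot: [0.5, -0.499, 0.501, 0.5]
ft_force: [0.4, 0.0, -0.3]
gripper_width: 1.001
```

>>> step_arm(
  rot=[
    [0, 0, 0],
    [0, 0, 0],
    [0, 0, 0],
  ],
  linear=[
    [0, 0, -0.01],
    [0, 0, -0.01],
    [0, 0, 0],
  ],
  hand=[0.0854, 0.0854, 0.0854],
)

```text
t: 10.23
position: [0.4116, -0.0629, 0.1719]
tcp_rot: [0.5, -0.498, 0.502, 0.501]
ft_force: [-0.1, 0.4, -0.9]
gripper_width: 0.996
```

```bash
python3 - <<'E'
from h import *
st();p=env.capture("wrist")
r=fitrim(p,[.4155,-.061,.046],.008);print(r)
q=dict(p);q["frame"]=p["frame"].copy()
cv2.polylines(q["frame"],[np.int32(rim(p,r[0][1:],.025))],True,(255,255,0),1)
save(q,"w5.png",s=1.3)
E
```

```text
t 10.23 pos [ 0.4116 -0.0629  0.1719] x [-0.005  0.001 -1.   ] z [0.003 1.    0.001] F [-0.1  0.4 -0.9] w 0.996 q [-0.15  0.1  -0.39  1.09 -0.   -0.15]
[[ 2.630696e+02  4.135000e-01 -6.100000e-02  4.600000e-02]
 [ 2.602021e+02  4.115000e-01 -6.100000e-02  4.600000e-02]
 [ 2.594575e+02  4.135000e-01 -6.000000e-02  4.600000e-02]
 [ 2.521564e+02  4.115000e-01 -6.000000e-02  4.600000e-02]
 [ 2.505287e+02  4.145000e-01 -6.100000e-02  4.600000e-02]
 [ 2.436472e+02  4.145000e-01 -6.000000e-02  4.600000e-02]]
```

View pics/w5.png

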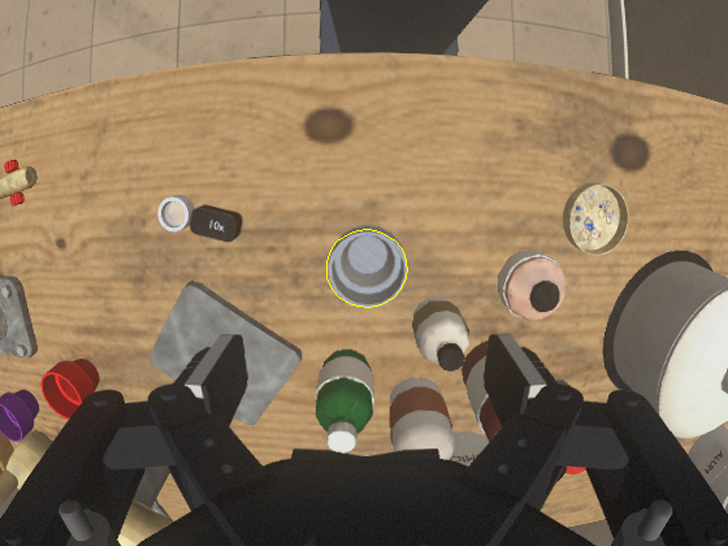

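Yellow fit at (367,268) matches the steel cup. Its neighbours, the loupe and bottles, are clear of the fingers. Descending and gripping.

>>> step_arm(
  rot=[
    [0, 0, 0],
    [0, 0, 0],
    [0, 0, 0],
    [0, 0, 0],
    [0, 0, 0],
    [0, 0, 0],
    [0, 0, 0],
    [0, 0, 0],
    [0, 0, 0],
    [0, 0, 0],
    [0, 0, 0],
    [0, 0, 0],
  ],
  linear=[
    [0.0014, 0.0018, -0.02],
    [0, 0, -0.03],
    [0, 0, -0.03],
    [0, 0, -0.03],
    [0, 0, -0.022],
    [0, 0, 0],
    [0, 0, 0],
    [0, 0, 0],
    [0, 0, 0],
    [0, 0, 0],
    [0, 0, 0],
    [0, 0, 0],
  ],
  hand=[0.0854, 0.0854, 0.0854, 0.0854, 0.0854, 0.0854, 0.04, 0.04, 0.04, 0.04, 0.04, 0.04],
)

```text
t: 11.28
position: [0.4162, -0.0605, 0.0443]
tcp_rot: [0.501, -0.501, 0.499, 0.499]
ft_force: [-2.2, 0.7, 10.8]
gripper_width: 0.564
```

>>> step_arm(
  rot=[
    [0, 0, 0],
    [0, 0, 0],
    [0, 0, 0],
    [0, 0, 0],
    [0, 0, 0],
    [0, 0, 0],
    [0, 0, 0],
    [0, 0, 0],
  ],
  linear=[
    [0, 0, 0],
    [0, 0, 0],
    [0, 0, 0.02],
    [0, 0, 0.035],
    [0, 0, 0.04],
    [0, 0, 0.04],
    [0, 0, 0.04],
    [0, 0, 0],
  ],
  hand=[0.04, 0.04, 0.04, 0.04, 0.04, 0.04, 0.04, 0.04],
)

```text
t: 11.95
position: [0.418, -0.0609, 0.2255]
tcp_rot: [-0.503, 0.503, -0.498, -0.496]
ft_force: [1.0, -1.1, -1.0]
gripper_width: 0.567
```

>>> step_arm(
  rot=[
    [0, 0, 0],
    [0, 0, 0],
    [0, 0, 0],
    [0, 0, 0],
    [0, 0, 0],
    [0, 0, 0],
    [0, 0, 0],
    [0, 0, 0],
    [0, 0, 0],
    [0, 0, 0],
    [0, 0, 0],
    [0, 0, 0],
  ],
  linear=[
    [0.0015, 0.02, 0],
    [0.0015, 0.035, 0],
    [0.0015, 0.037, 0],
    [0.0015, 0.037, 0],
    [0.0015, 0.037, 0],
    [0.0015, 0.037, 0],
    [0.0015, 0.037, 0],
    [0.0015, 0.037, 0],
    [0.0015, 0.037, 0],
    [0.0015, 0.037, 0],
    [0.0015, 0.037, 0],
    [0.0015, 0.03, 0],
  ],
  hand=[0.04, 0.04, 0.04, 0.04, 0.04, 0.04, 0.04, 0.04, 0.04, 0.04, 0.04, 0.04],
)

```text
t: 12.95
position: [0.4327, 0.3603, 0.2186]
tcp_rot: [0.501, -0.5, 0.499, 0.5]
ft_force: [0.5, -0.2, -1.3]
gripper_width: 0.565
```

>>> step_arm(
  rot=[
    [0, 0, 0],
    [0, 0, 0],
    [0, 0, 0],
    [0, 0, 0],
    [0, 0, 0],
  ],
  linear=[
    [0, 0, -0.02],
    [0, 0, -0.03],
    [0, 0, -0.02],
    [0, 0, 0],
    [0, 0, 0],
  ],
  hand=[0.04, 0.04, 0.04, 0.04, 0.04],
)

```text
t: 13.37
position: [0.4326, 0.3573, 0.1478]
tcp_rot: [0.5, -0.5, 0.5, 0.5]
ft_force: [-0.4, -0.2, -0.3]
gripper_width: 0.565
```

```bash
python3 - <<'E'
from h import *
st();p=env.capture("wrist");s=env.sense()["position"]
print(fitrim(p,[s[0],s[1],s[2]+.002],.004,(-.004,-.002,0,.002))[:4]-[0,*s])
E
```

```text
t 13.37 pos [0.4326 0.3573 0.1478] x [-0.001 -0.001 -1.   ] z [ 0.001  1.    -0.001] F [-0.4 -0.2 -0.3] w 0.565 q [ 0.69  0.35 -0.12  1.1  -0.    0.69]
[[ 3.09167100e+02 -2.01168416e-03  2.16124461e-05 -1.96498665e-03]
 [ 3.04776400e+02 -2.01168416e-03  1.02161245e-03 -1.96498665e-03]
 [ 2.67203700e+02 -3.01168416e-03  2.16124461e-05  3.50133498e-05]
 [ 2.66669600e+02 -3.01168416e-03  1.02161245e-03  3.50133498e-05]]
```

>>> step_arm(
  rot=[
    [0, 0, 0],
    [0, 0, 0],
    [0, 0, 0],
    [0, 0, 0],
    [0, 0, 0],
    [0, 0, 0],
  ],
  linear=[
    [0.007, 0.0015, 0],
    [0, 0, -0.008],
    [0, 0, -0.012],
    [0, 0, -0.01],
    [0, 0, 0],
    [0, 0, 0],
  ],
  hand=[0.04, 0.04, 0.04, 0.04, 0.04, 0.04],
)

```text
t: 13.92
position: [0.4398, 0.3587, 0.117]
tcp_rot: [0.5, -0.5, 0.501, 0.5]
ft_force: [0.8, 0.2, -0.4]
gripper_width: 0.561
```

>>> step_arm(
  rot=[
    [0, 0, 0],
    [0, 0, 0],
    [0, 0, 0],
    [0, 0, 0],
    [0, 0, 0],
  ],
  linear=[
    [0, 0, -0.004],
    [0, 0, -0.004],
    [0, 0, -0.002],
    [0, 0, 0],
    [0, 0, 0],
  ],
  hand=[0.04, 0.04, 0.04, 0.04, 0.04],
)

```text
t: 14.33
position: [0.4399, 0.359, 0.1072]
tcp_rot: [0.5, -0.5, 0.5, 0.5]
ft_force: [-0.4, 0.5, -1.4]
gripper_width: 0.562
```

>>> step_arm(
  rot=[
    [0, 0, 0],
    [0, 0, 0],
    [0, 0, 0],
    [0, 0, 0],
    [0, 0, 0],
  ],
  linear=[
    [0, 0, -0.0015],
    [0, 0, -0.0015],
    [0, 0, -0.001],
    [0, 0, 0],
    [0, 0, 0],
  ],
  hand=[0.04, 0.04, 0.04, 0.04, 0.04],
)

```text
t: 14.75
position: [0.4399, 0.359, 0.1032]
tcp_rot: [0.5, -0.5, 0.5, 0.5]
ft_force: [-0.1, 1.0, -1.3]
gripper_width: 0.568
```

>>> step_arm(
  rot=[
    [0, 0, 0],
    [0, 0, 0],
    [0, 0, 0],
  ],
  linear=[
    [0, 0, -0.001],
    [0, 0, -0.0005],
    [0, 0, 0],
  ],
  hand=[0.04, 0.04, 0.04],
)

```text
t: 15.0
position: [0.4402, 0.3593, 0.1024]
tcp_rot: [0.501, -0.5, 0.5, 0.5]
ft_force: [-0.6, -1.0, 4.0]
gripper_width: 0.565
```

>>> step_arm(
  rot=[
    [0, 0, 0],
    [0, 0, 0],
  ],
  linear=[
    [0, 0, -0.001],
    [0, 0, 0],
  ],
  hand=[0.04, 0.04],
)

```text
t: 15.17
position: [0.4406, 0.3594, 0.1023]
tcp_rot: [0.501, -0.5, 0.499, 0.5]
ft_force: [-3.1, -2.3, 13.2]
gripper_width: 0.568
```

>>> step_arm(
  rot=[
    [0, 0, 0],
    [0, 0, 0],
    [0, 0, 0],
    [0, 0, 0],
    [0, 0, 0],
    [0, 0, 0],
    [0, 0, 0],
    [0, 0, 0],
    [0, 0, 0],
    [0, 0, 0],
  ],
  linear=[
    [0, 0, 0.001],
    [0, 0, 0],
    [0, 0, 0],
    [0, 0, 0],
    [0, 0, 0.01],
    [0, 0, 0.03],
    [0, 0, 0.04],
    [0, 0, 0.04],
    [0, 0, 0.03],
    [0, 0, 0],
  ],
  hand=[0.066, 0.066, 0.066, 0.066, 0.066, 0.066, 0.066, 0.066, 0.066, 0.066],
)

```text
t: 16.0
position: [0.4417, 0.3605, 0.2591]
tcp_rot: [0.504, -0.5, 0.497, 0.499]
ft_force: [0.6, 0.5, -1.0]
gripper_width: 0.773
```

```bash
python3 - <<'E'
from h import *
st();p=env.capture("wrist");a=env.capture("scene")
print(fitrim(p,[.438,.359,.104],.005,(-.006,-.004,-.002,0,.002,.004,.006,.012)))
f=p["frame"][:,:,::-1];g=a["frame"][:,:,::-1]
cv2.imwrite("pics/w6.png",np.vstack([cv2.resize(f[100:420],None,fx=1.2,fy=1.2),cv2.resize(g[60:170,215:497],(672,262),interpolation=2)])[:600] if 0 else np.hstack([cv2.resize(f,(560,420)),cv2.resize(g[60:180,232:300],(238,420),interpolation=2)]))
for d in env.masks_of(p,"flap_bar"):print(round(d["conf"],2),d["box"])
E
```

```text
t 16.0 pos [0.4417 0.3605 0.2591] x [ 0.008  0.006 -1.   ] z [0.001 1.    0.006] F [ 0.6  0.5 -1. ] w 0.773 q [ 0.68  0.31  0.11  1.36 -0.    0.69]
[[2.973170e+02 4.360000e-01 3.600000e-01 1.080000e-01]
 [2.966136e+02 4.400000e-01 3.600000e-01 9.800000e-02]
 [2.921907e+02 4.360000e-01 3.600000e-01 1.060000e-01]
 [2.915554e+02 4.350000e-01 3.600000e-01 1.100000e-01]
 [2.861171e+02 4.390000e-01 3.600000e-01 1.000000e-01]
 [2.855928e+02 4.390000e-01 3.600000e-01 1.020000e-01]]
0.8 [357.0, 123.2, 141.8, 163.5]
```

View pics/w6.png

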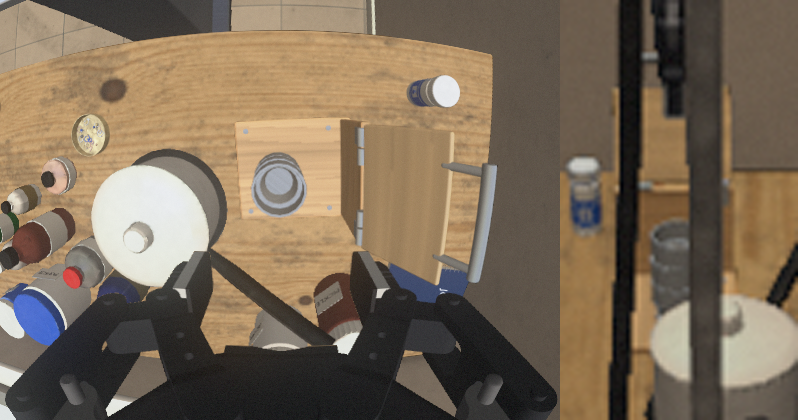

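The wrist view shows a coaxial three-cup stack at (279,183). The bar runs from (489,166) to (476,280). The scene crop also shows a straight stack. Now locating the bar.

```bash
python3 - <<'E'
from h import *
p=env.capture("wrist")
a,b=at_z(p,489,166,.2185,True),at_z(p,476,280,.2185,True)
print(a,b,(a+b)/2,np.linalg.norm(a-b))
# hinge pins on panel top ends z .112 : px
c,d=at_z(p,361,122,.112,True),at_z(p,360,245,.112,True);print("hinge",c,d,(c+d)/2)
# base front edge corners z .01 and pins
e,f=at_z(p,236,122,.01,True),at_z(p,241,215,.01,True);print("front",e,f,np.linalg.norm(e-f))
b4=at_z(p,342,121,.01,True);print("side",e,b4,b4-e)
m=env.masks_of(p,"flap_bar")[0]["mask"];print(m.sum())
E
```

```text
[0.39077044 0.47850102 0.2185    ] [0.46375084 0.48471917 0.2185    ] [0.42726064 0.48161009 0.2185    ] 0.07324483054530932
hinge [0.37347149 0.42568688 0.112     ] [0.48193603 0.43125009 0.112     ] [0.42770376 0.42846848 0.112     ]
front [0.37672964 0.30938452 0.01      ] [0.48609315 0.31239818 0.01      ] 0.10940502465086485
side [0.37672964 0.30938452 0.01      ] [0.37497678 0.42877127 0.01      ] [-0.00175286  0.11938675  0.        ]
15493
```

>>> step_arm(
  rot=[
    [0, 0, 0.025],
    [0, 0, 0.025],
    [0, 0, 0],
    [0, 0, 0],
    [0, 0, 0],
    [0, 0, 0],
    [0, 0, 0],
  ],
  linear=[
    [0, 0, 0.035],
    [0, 0, 0.03],
    [-0.003, 0.032, 0],
    [-0.003, 0.032, 0],
    [-0.003, 0.032, 0],
    [-0.003, 0.03, 0],
    [0, 0, 0],
  ],
  hand=[0.066, 0.066, 0.066, 0.0854, 0.0854, 0.0854, 0.0854],
)

```text
t: 16.83
position: [0.4267, 0.4892, 0.3137]
tcp_rot: [0.486, -0.513, 0.488, 0.513]
ft_force: [-0.6, -0.2, -0.5]
gripper_width: 1.0
```

```bash
python3 - <<'E'
from h import *
st();p=env.capture("wrist")
for d in env.masks_of(p,"flap_bar"):print(round(d["conf"],2),d["box"])
for d in env.masks_of(p,"base_cup_mid"):print(round(d["conf"],2),d["box"])
q=dict(p);q["frame"]=p["frame"].copy()
B=np.array([.4303,.4876,.2185]);y=np.array([-.9986,-.052,0])*.039
cv2.line(q["frame"],*[tuple(int(round(v)) for v in proj(p,X,True)) for X in(B+y,B-y)],(255,255,0),1)
save(q,"w7.png",s=1.4);print(proj(p,B+y,True),proj(p,B-y,True))
E
```

```text
t 16.83 pos [0.4267 0.4892 0.3137] x [-0.003 -0.002 -1.   ] z [-0.052  0.999 -0.001] F [-0.6 -0.2 -0.5] w 1.0 q [0.85 0.46 0.49 1.6  0.   0.8 ]
0.88 [223.9, 133.9, 64.1, 142.2]
0.71 [174.1, 161.3, 26.1, 23.9]
(np.float64(277.1532011989633), np.float64(167.07466656100513)) (np.float64(277.3254918514532), np.float64(269.9476124996539))
```

View pics/w7.png

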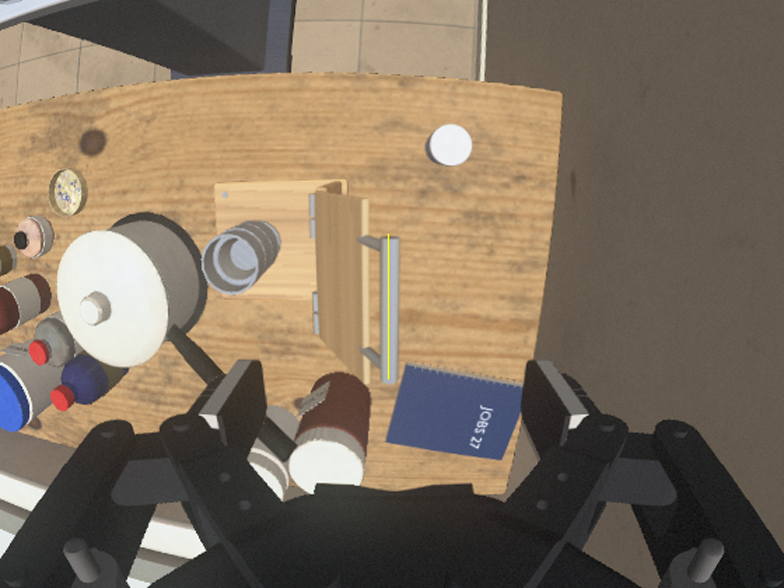

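The yellow prediction at (388,306) lies within 2 mm of the bar centre at (391,310). Corrected bar centre is (0.432, 0.489), and yaw agrees with the tool. Descending and gripping.

>>> step_arm(
  rot=[
    [0, 0, -0.013],
    [0, 0, 0],
    [0, 0, 0],
    [0, 0, 0],
    [0, 0, 0],
    [0, 0, 0],
  ],
  linear=[
    [0.0055, 0, -0.02],
    [0, 0, -0.025],
    [0, 0, -0.025],
    [0, 0, -0.015],
    [0, 0, 0],
    [0, 0, 0],
  ],
  hand=[0.0854, 0.0854, 0.0854, 0.0854, 0.0854, 0.0854],
)

```text
t: 17.48
position: [0.4334, 0.4836, 0.2316]
tcp_rot: [-0.49, 0.509, -0.492, -0.509]
ft_force: [0.6, -0.2, -0.3]
gripper_width: 0.999
```

```bash
python3 - <<'E'
from h import *
st()
E
```

```text
t 17.48 pos [0.4334 0.4836 0.2316] x [-0.001 -0.002 -1.   ] z [-0.035  0.999 -0.001] F [ 0.6 -0.2 -0.3] w 0.999 q [ 0.84  0.46  0.28  1.39 -0.    0.81]
```

>>> step_arm(
  rot=[
    [0, 0, 0],
    [0, 0, 0],
    [0, 0, 0],
    [0, 0, 0],
    [0, 0, 0],
    [0, 0, 0],
    [0, 0, 0],
    [0, 0, 0],
    [0, 0, 0],
    [0, 0, 0],
    [0, 0, 0],
    [0, 0, 0],
  ],
  linear=[
    [-0.0005, 0.0045, -0.005],
    [0, 0, -0.006],
    [0, 0, 0],
    [0, 0, 0],
    [0, 0, 0],
    [0, 0, 0],
    [0, 0, 0],
    [0, 0, 0],
    [0, 0, 0],
    [0, 0, 0],
    [0, 0, 0],
    [0, 0, 0],
  ],
  hand=[0.0854, 0.0854, 0.0854, 0.0, 0.0, 0.0, 0.0, 0.0, 0.0, 0.0, 0.0, 0.0],
)

```text
t: 18.48
position: [0.433, 0.4878, 0.221]
tcp_rot: [-0.49, 0.51, -0.492, -0.508]
ft_force: [0.7, -8.4, 4.9]
gripper_width: 0.087
```

```bash
python3 - <<'E'
from h import *
st()
E
```

```text
t 18.48 pos [0.433  0.4878 0.221 ] x [ 0.    -0.003 -1.   ] z [-0.035  0.999 -0.003] F [ 0.7 -8.4  4.9] w 0.087 q [ 0.85  0.47  0.27  1.37 -0.    0.81]
```

>>> step_arm(
  rot=[
    [0, 0, 0],
    [0, 0, 0],
    [0, 0, 0],
    [0, 0, 0],
    [0, 0, 0],
    [0, 0, 0],
    [0, 0, 0],
    [0, 0, 0],
    [0, 0, 0],
    [0, 0, 0],
    [0, 0, 0],
    [0, 0, 0],
  ],
  linear=[
    [0.0002, -0.0043, 0.0021],
    [0.0002, -0.0043, 0.0019],
    [0.0002, -0.0045, 0.0018],
    [0.0002, -0.0045, 0.0016],
    [0.0002, -0.0046, 0.0014],
    [0.0002, -0.0046, 0.0012],
    [0.0002, -0.0047, 0.0011],
    [0.0002, -0.0047, 0.0009],
    [0.0002, -0.0047, 0.0006],
    [0.0002, -0.0047, 0.0005],
    [0, 0, 0],
    [0, 0, 0],
  ],
  hand=[0.0, 0.0, 0.0, 0.0, 0.0, 0.0, 0.0, 0.0, 0.0, 0.0, 0.0, 0.0],
)

```text
t: 19.48
position: [0.435, 0.4437, 0.2355]
tcp_rot: [0.492, -0.509, 0.49, 0.509]
ft_force: [-3.0, 1.2, 10.2]
gripper_width: 0.092
```

```bash
python3 - <<'E'
from h import *
st();p=env.capture("wrist");save(p,"w8.png",s=1.4)
E
```

```text
t 19.48 pos [0.435  0.4437 0.2355] x [ 0.001  0.002 -1.   ] z [-0.036  0.999  0.002] F [-3.   1.2 10.2] w 0.092 q [0.8  0.41 0.2  1.36 0.   0.76]
```

View pics/w8.png

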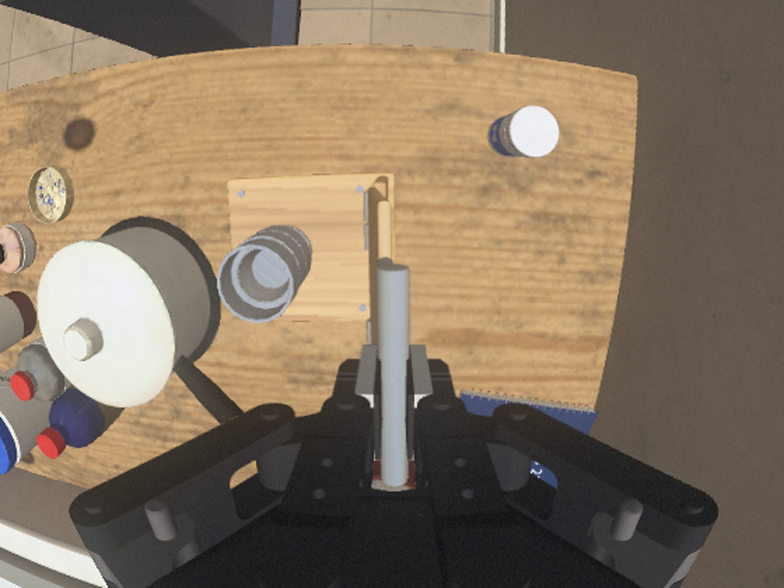

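The bar is squarely pinched between the jaws, running from (393,265) to (395,485). The flap leans only slightly back, with the hinge knuckles at column 367. The stack is undisturbed. The remaining swing to upright is about 11 mm.

>>> step_arm(
  rot=[
    [0, 0, 0],
    [0, 0, 0],
    [0, 0, 0],
    [0, 0, 0],
    [0, 0, 0],
    [0, 0, 0],
    [0, 0, 0],
  ],
  linear=[
    [0, -0.0035, 0.0008],
    [0, -0.0035, 0.0005],
    [0, -0.0034, 0.0002],
    [0, 0, 0],
    [0, 0, 0],
    [0, 0, 0],
    [0, 0, 0],
  ],
  hand=[0.0, 0.0, 0.0, 0.0, 0.0, 0.0, 0.0],
)

```text
t: 20.12
position: [0.4354, 0.433, 0.2365]
tcp_rot: [-0.491, 0.509, -0.49, -0.508]
ft_force: [-0.6, -0.1, 10.8]
gripper_width: 0.089
```

```bash
python3 - <<'E'
from h import *
st();p=env.capture("wrist");q=dict(p);q["frame"]=p["frame"].copy()
s=env.sense()["position"]
# lines for upright board front/back faces near edge of board: assume hinge y candidates
xs=np.array([-.036,.999,0]);ys=np.array([-.999,-.036,0])
for hy,c in((.4310,(255,0,0)),(.4330,(0,255,0)),(.4350,(0,0,255))):
    H=np.array([.4345,hy,.112]);print(hy,[np.round(proj(p,H+ys*k,True),1).tolist() for k in(.058,.03,-.03)])
    P=[tuple(int(round(v*8)) for v in proj(p,H+ys*k,True)) for k in(.056,-.056)]
    cv2.line(q["frame"],*P,c,1,cv2.LINE_AA,3)
print("bar at tcp",proj(p,[s[0]-.039,s[1]+.0014,s[2]-.0025],True))
f=np.hstack([x["frame"][105:275,215:325,::-1] for x in(p,q)])
cv2.imwrite("pics/w9.png",cv2.resize(f,None,fx=3.5,fy=3.5,interpolation=cv2.INTER_CUBIC))
E
```

```text
t 20.12 pos [0.4354 0.433  0.2365] x [ 0.002  0.    -1.   ] z [-0.036  0.999  0.   ] F [-0.6 -0.1 10.8] w 0.089 q [ 0.78  0.4   0.19  1.36 -0.    0.75]
0.431 [[277.2, 130.1], [277.2, 166.2], [277.4, 238.4]]
0.433 [[279.9, 130.2], [279.8, 166.3], [279.8, 238.5]]
0.435 [[282.5, 130.3], [282.4, 166.4], [282.2, 238.6]]
bar at tcp (np.float64(285.62513794317493), np.float64(195.01826022904203))
```

View pics/w9.png

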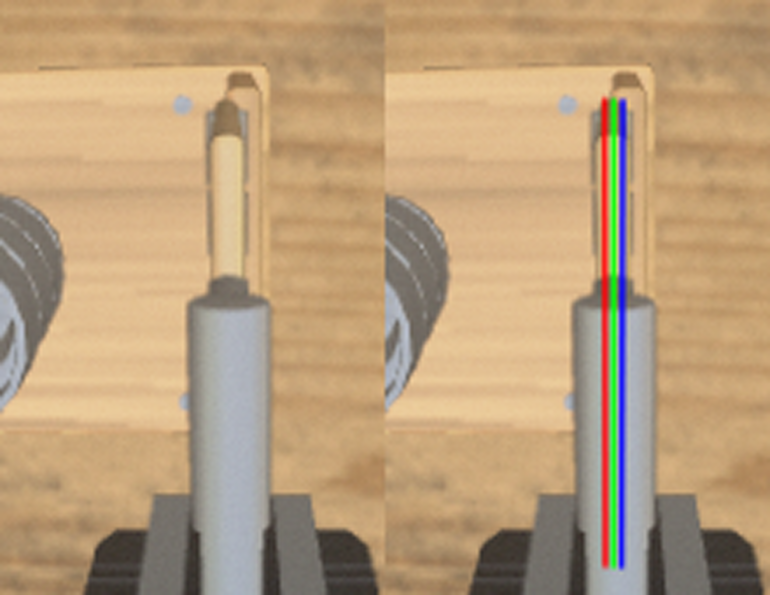

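The camera looks straight down the flap's plane. Hinge knuckles (columns 207–248, centre 228), board (213–243, centre 228) and bar (centre 229) line up, so the flap is upright to within about 1°. One settle check, then hand in.

>>> step_arm(
  rot=[
    [0, 0, 0],
    [0, 0, 0],
    [0, 0, 0],
    [0, 0, 0],
  ],
  linear=[
    [0, 0, 0.0005],
    [0, 0, 0],
    [0, 0, 0],
    [0, 0, 0],
  ],
  hand=[0.0, 0.0, 0.0, 0.0],
)

```text
t: 20.5
position: [0.4354, 0.4329, 0.2366]
tcp_rot: [-0.491, 0.509, -0.491, -0.508]
ft_force: [0.2, 0.9, 8.3]
gripper_width: 0.091
```

```bash
python3 - <<'E'
from h import *
st();p=env.capture("wrist");print(fitrim(p,[.4375,.3597,.104],.004)[:2])
print(env.job_done());st()
E
```

```text
t 20.5 pos [0.4354 0.4329 0.2366] x [ 0.001 -0.    -1.   ] z [-0.036  0.999 -0.   ] F [0.2 0.9 8.3] w 0.091 q [ 0.78  0.4   0.19  1.36 -0.    0.75]
[[2.896470e+02 4.385000e-01 3.607000e-01 1.040000e-01]
 [2.705951e+02 4.385000e-01 3.597000e-01 1.040000e-01]]
the job is handed in; nothing more can be done
None
the job is handed in; nothing more can be done
```

Both loose steel cups are nested in the cup on the stand and released, and the arm is gripping the flap's bar and holding it upright. I handed the job in at 20.5 s.

**Last checks**
- **Stack:** each cup met firm contact at its expected seated height. A last rim fit put the top cup at about (0.438, 0.360), within about 1 mm of the earlier fit on the stack. That fit assumed the rim height. An earlier fit that searched height could not pin it better than 98–108 mm, against about 104 mm expected.
- **Flap:** in the last wrist picture the hinge, board and bar line up within about a pixel, so it is upright to roughly 1°. Sideways force on the gripper was under 1 N.
- **Dish and loupe:** neither was touched. I did not measure their positions again at the end.

**Readings that did not quite agree**
- **Downward push:** the gripper was still pushing down on the bar with about 8 N.
- **Gripper opening:** it read about 8 mm on the 10 mm bar, while the pictures show the bar squarely between the jaws.

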